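# Pry open the egg keeper and load the steamed eggs

### The job

The steamed eggs go into the egg keeper to cool. Using the thin blade of the turner, not the fingers, pry up the tab on the keeper's closed lid and swing the lid back until it stands at least upright, then lay the turner flat on the worktop. Move the three eggs one at a time from the steamer tier into the keeper, one egg standing in each pocket, without dropping them; leave the lid open and everything else on the shelf where it is.

Things in the scene. Friction and masses are not known exactly. Their poses are not given: they have to be found in the camera images.
- keeper: Egg keeper, fixed to the worktop: a pale bamboo block 112 mm deep (x), 236 mm wide (y) and 42 mm high with a row of three pockets along y, under a sage-green shell lid. Origin: centre of its underside; its front faces -x, the hinge is along its far (+x) top edge. It may stand on the left or the right of the worktop, the steamer tier on the other side.
- lid (a joint): Angle of the keeper's shell lid: 0 closed, grows as the front rises, 1.57 upright, 1.9 end stop. The hinge is stiff enough to hold the lid anywhere; about 1.5 N at the tab lifts it. Closed, the shell is 112 x 236 mm and 53 mm high above the block; opened, it stands behind the pockets (its hinge is 64 mm behind the pocket centres).
- lid_tab (a point): Middle of the front edge of the lid's white pry tab, on its underside. The tab is 4 mm thick, 110 mm wide along the front and sticks out 14 mm from the block's front face; closed, its underside is 44 mm above the worktop and nothing is below it. 126 mm from the hinge axis. Axes turn with the lid; closed they are the keeper's.
- lid_hinge (a point): Middle of the lid's hinge axis (along the keeper's y), 44 mm above the worktop, 56 mm behind the keeper's centre.
- pocket1 (a point): Centre of the mouth of the left round pocket (seen from the robot) of the egg keeper, level with the block's top face, 42 mm above the worktop; x points to the hinge side, y along the row to the next pocket. Bore 37 mm wide, 30 mm deep, pockets 74 mm apart. A seated egg stands with its widest girth 12 mm above this point.
- pocket2 (a point): Centre of the mouth of the middle round pocket (seen from the robot) of the egg keeper, level with the block's top face, 42 mm above the worktop; x points to the hinge side, y along the row to the next pocket. Bore 37 mm wide, 30 mm deep, pockets 74 mm apart. A seated egg stands with its widest girth 12 mm above this point.
- pocket3 (a point): Centre of the mouth of the right round pocket (seen from the robot) of the egg keeper, level with the block's top face, 42 mm above the worktop; x points to the hinge side, y along the row to the next pocket. Bore 37 mm wide, 30 mm deep, pockets 74 mm apart. A seated egg stands with its widest girth 12 mm above this point.
- steamer: Open round bamboo steamer tier, fixed, 200 mm across, wall 50 mm high and 6 mm thick. Its egg rack floor lies 30 mm above the worktop and has three 34 mm holes, 42 mm from the centre and 73 mm from one another, in which the eggs stand at the start. Origin: centre of its underside.
- egg1: Mid-brown hen's egg standing upright, 57 mm tall and 44 mm across at the widest, about 60 g. Origin on its long axis at the widest girth: 24.5 mm above its bottom end, 32.5 mm below its top; z along the long axis. The three eggs are interchangeable.
- egg2: Light brown hen's egg standing upright, 57 mm tall and 44 mm across at the widest, about 60 g. Origin on its long axis at the widest girth: 24.5 mm above its bottom end, 32.5 mm below its top; z along the long axis. The three eggs are interchangeable.
- egg3: Dark brown hen's egg standing upright, 57 mm tall and 44 mm across at the widest, about 60 g. Origin on its long axis at the widest girth: 24.5 mm above its bottom end, 32.5 mm below its top; z along the long axis. The three eggs are interchangeable.
- turner: Small turner lying flat on the worktop, 200 mm long, 70 g: dark handle 120 mm long, 16 mm wide and 18 mm high, then a thin steel blade 34 mm wide and 2.5 mm thick level with the handle's underside. x points from handle to blade. Origin on the underside of the handle, 125 mm behind the blade's front edge, 75 mm ahead of the handle's end: a good place to grip, close to the centre of mass.
- turner_tip (a point): Middle of the front edge of the turner's blade, at half its thickness.
- soap: Bystander: soap bottle with push pump, 66 mm across, 195 mm tall. Origin at its underside.
- bowl: Bystander: small blue bowl, 96 mm across, 40 mm high. Origin at its underside.
- tin: Bystander: red tin, 70 mm across, 95 mm tall. Origin at its underside.
- salt: Bystander: salt jar, 42 mm across, 65 mm tall, between and behind the keeper and the steamer. Origin at its underside.
Things that resemble listed ones, but are neither listed nor needed, are in the scene too. What is shaped like the egg2 but blue is not meant.

How it is judged:
By the outcome, as a careful person would: the job done as asked, in the order asked, and still so for the second after the job is handed in, with the robot touching nothing.
It also fails if it takes over 72 s, if anything falls off the work surface, if the arm or the gripper's body presses on something with over 40 N, if the wrist force passes 120 N, or if a joint passes its speed limit or range.

### The arm

A 6-joint arm with a two-finger parallel gripper is mounted at the origin on the work surface. World frame = base frame: x ahead of the robot, y to its left, z up, the work surface at z = 0. Lengths are in m, angles in rad, forces in N, time in s.
With the tool pointing down it reaches from about 0.275 to 1 m from the base axis. Payload 8.4 kg.
Tool frame: the origin (TCP) lies between the finger pads; the fingertips stand 25 mm ahead of it and the grasp point (between the pads) lies 6 mm ahead of it (arm.nose_length is the distance from the TCP to the fingertips, in m); z points along the fingers, y is the line along which they close (so a half turn about z gives the same grasp; the last joint's range is limited). The gripper opens to 85 mm and grips with 20 to 120 N. Pads are 22 mm wide; open, the fingers measure 114 mm over their backs; the gripper's body (76 mm by 85 mm) begins 54 mm behind the grasp point. The pads swing forward as they close: fully open they stand 13 mm farther back than shut.
Start: joints at [1.23, 0.353, 1.633, -0, 1.155, -0.002], TCP at [0.208, 0.589, 0.256] pointing down, gripper open.
Joint ranges: [-2.63, 2.63], [-0.92, 2.1], [0.06, 2.66], [-1.3, 4.44], [0, 2.69], [-3.02, 3.02]. Speed limits (rad/s): [2.22, 2.22, 2.79, 3.14, 3.14, 3.14].

### API

Orientations are given as a unit quaternion [w, x, y, z].
In Python, from cell import arm gives the robot as it stands.
- The arm moves only by the tool arm_command, never from a script. Its argument "series" is a list of rows, each a list of 3 entries, a list of its own where there are three numbers: the shift along the tool's x, y, z in mm, then the turn, a rotation vector about the tool's x, y, z in rad, then the finger opening in mm, from 0 to 85.4. A call has exactly 8 rows; each row shifts and turns the commanded pose from where the row before left it, along the tool's axes as they then stand; what a row does not reach is not made up. A row lasts 1/12 s, in which the tool goes at most 41.7 mm and 7.16 degrees, less where a joint would pass 70% of its speed; a pose out of reach is approached as far as the arm can. A call is refused whole if a number of a shift passes 41.7 or a number of a turn 0.125, either way. A call with a gripper value outside its range is refused whole. The fingers move at their own pace and stop on an object; "squeeze" is the grip in N (left out, the last holds). Time passes only in rows, so rows that do not move let the fingers close, or fill a call up. It gives the time, the measured TCP pose, the force, the opening and the grip force at its end, in the units of the state.
- arm.get_state(): the state, without advancing time (a new reading comes with each control period).
- arm.get_image(name): name is "scene" or "top"; returns a dict with "pixels" (384x512x3 uint8, red, green, blue), "range_z" (384x512 float32, m along the optical axis (not along the pixel's ray), 0 where there is no reading), "mtx" (3x3 intrinsics, pixels), "D" ([k1, k2, p1, p2, k3] as OpenCV has them; the pictures are not rectified), "rvec" (rotation vector, rad) and "tvec" (3), from world to camera coordinates, as OpenCV has them. Camera axes: x right, y down, z forward; pixel columns grow to the right and rows downward; lengths in m; the calibration is good to about 2 mm. A picture is of the moment at which its call begins.
- arm.sign_off(): hands the job in; it is judged then, once.
The state is a dict: "clock": time; "joints": joint angles; "joint_vel": joint speeds; "tau": joint torques, N m; "eef_pos": TCP position; "tcp_rot": TCP orientation; "wrist_force": force on the tool from outside, world axes, zero at the start; "torque": the same for the moment, N m; "opening": opening from 0.0 (shut) to 1.0 (fully open); "grasp_force": force on a finger pad.
Only numpy, scipy, OpenCV 4.12 (cv2) and the standard library are available. Lean on these libraries where they do the work, as an engineer would, in place of code of your own. Each camera call takes 0.05 s, during which the arm holds its last target. There are 200 camera calls.

## Working session

There is one attempt and no reset: what is moved stays moved. The work goes in short steps, Python scripts to look and compute and a tool call to move; the robot and the scene stay as the last step left them, time stands still between calls to the robot, and variables do not carry over. Pictures are saved under pics/ and viewed, at most 10 in all, crops included, and the job is handed in when it is done.

Besides the shell and the picture viewer there is one more tool, called as name(argument=value, ...), one argument or row to a line, values as JSON. arm_command: Moves the arm, as the interface text tells. Its arguments: {"type":"object","properties":{"series":{"type":"array","items":{"type":"array"}},"squeeze":{"type":"number"}},"required":["series"]}

```bash
mkdir -p pics; ls; cat > h.py <<'E'
import numpy as np, cv2
from cell import arm
def shot(n):
    im=arm.get_image(n); np.savez('/tmp/%s.npz'%n,**{k:np.asarray(v) for k,v in im.items()}); return im
def load(n): return dict(np.load('/tmp/%s.npz'%n))
def ray(im,uv):
    R=cv2.Rodrigues(np.array(im['rvec'],float))[0]; t=np.array(im['tvec'],float).ravel()
    p=cv2.undistortPoints(np.array(uv,float).reshape(-1,1,2),np.array(im['mtx'],float),np.array(im['D'],float)).reshape(-1,2)
    d=np.c_[p,np.ones(len(p))]@R; return -R.T@t,d
def onz(im,uv,z):
    c,d=ray(im,uv); return c+d*((z-c[2])/d[:,2])[:,None]
def cloud(im):
    h,w=im['range_z'].shape; v,u=np.mgrid[:h,:w]
    c,d=ray(im,np.stack([u,v],-1).reshape(-1,2)); return (c+d*np.asarray(im['range_z']).reshape(-1,1)).reshape(h,w,3)
def proj(im,P): return cv2.projectPoints(np.array(P,float).reshape(-1,1,3),np.array(im['rvec'],float),np.array(im['tvec'],float),np.array(im['mtx'],float),np.array(im['D'],float))[0].reshape(-1,2)
E
python3 - <<'E'
from h import *
a=[]
for n in('scene','top'):
    im=shot(n); cv2.imwrite('pics/%s0.png'%n,cv2.resize(im['pixels'][:,:,::-1],(768,576)))
    c,d=ray(im,[[256,192]]); print(n,c,d)
print(arm.get_state(), arm.nose_length)
E
```

```text
pics
scene [1.37453423 0.26983778 0.77680552] [[-0.71817056 -0.27209811 -0.64051901]]
top [ 0.3988984  -0.05751727  1.30229874] [[ 0.1162566   0.0304839  -0.99285885]]
{'clock': 0.1, 'joints': array([ 1.22958990e+00,  3.53599538e-01,  1.63405487e+00, -1.32980331e-05,
        1.15522182e+00, -2.40611313e-03]), 'joint_vel': array([-0.0018237 , -0.00112155, -0.00105876,  0.00098218,  0.00023735,
        0.00012566]), 'tau': array([ 4.83953900e-04, -6.06363559e+01, -3.42819786e+01,  9.84725057e-05,
        4.07279469e-03, -6.18939652e-06]), 'eef_pos': array([0.20759539, 0.58909063, 0.25562594]), 'tcp_rot': array([-1.03729703e-04,  1.68588440e-01,  9.85686322e-01, -6.33378848e-04]), 'wrist_force': array([ 0.01799834, -0.88728267,  0.93558381]), 'torque': array([-0.00648591, -0.00382282,  0.00054924]), 'grasp_force': 0.0, 'opening': 1.0010464187356045} 0.025
```

View pics/scene0.png

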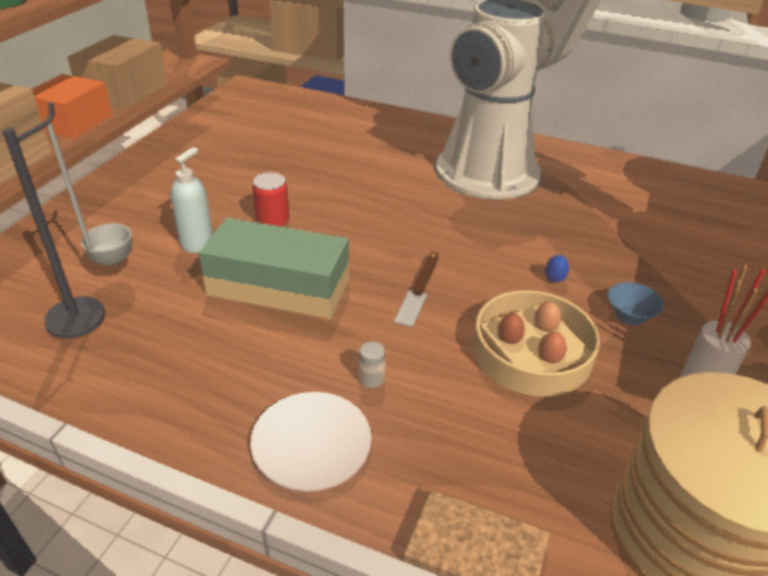

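View pics/top0.png

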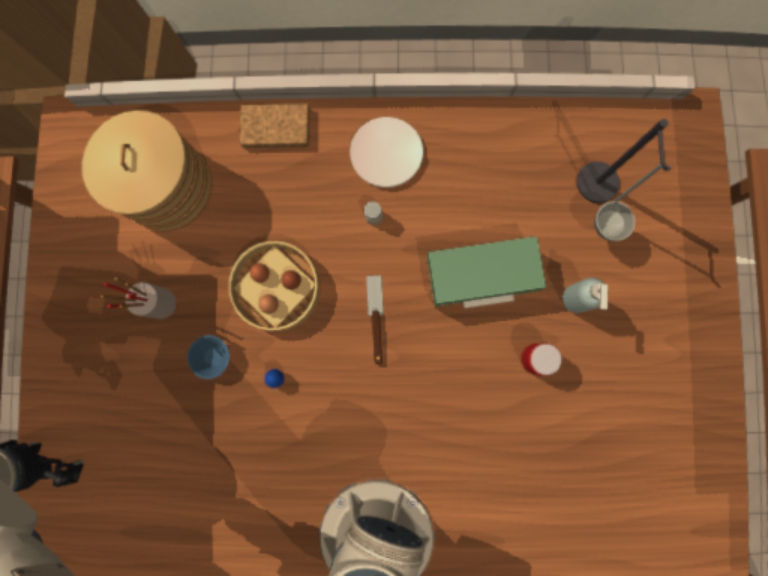

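The scene shows the keeper with its green lid on the right, at about (487,270) in the enlarged top view. Its white tab is at (488,300), facing the robot. The turner lies at (375,320) with its blade away from the robot, and the steamer is at (273,285).

Egg candidates in the top view are the brown ones at (260,272), (291,279) and (268,303), plus a blue one at (274,379). The three brown eggs in the steamer fit; the blue one is the decoy.

```bash
python3 - <<'E'
from h import *
im=load('top'); px=im['pixels']; hsv=cv2.cvtColor(px,cv2.COLOR_RGB2HSV); P=cloud(im)
def cc(m,lo,hi):
    cs=cv2.findContours(m.astype(np.uint8),0,1)[0]; return [c for c in cs if lo<cv2.contourArea(c)<hi]
H,S,V=[hsv[:,:,i].astype(int) for i in range(3)]
g=(H>40)&(H<80)&(S>60)
for c in cc(g,500,1e4):
    b=cv2.boxPoints(cv2.minAreaRect(c)); w=onz(im,b,.095); print('lid px',b.round(1).tolist(),'\n',w.round(4).tolist(),w.mean(0).round(4), np.linalg.norm(np.diff(w,axis=0),axis=1).round(4))
    print('lid depth z',np.median(P[165:195,300:350,2]))
w=(S<60)&(V>130)
for c in cc(w,30,3000):
    r=cv2.minAreaRect(c);b=cv2.boxPoints(r); z=.048 if 300<r[0][0]<345 else .0025
    if 190<r[0][1]<210 and 300<r[0][0]<350 or 240<r[0][0]<260 and 180<r[0][1]<212: print('white',np.round(r[0],1),onz(im,b,z).round(4).tolist())
# handle
d=(V<105)&(P[:,:,2]<.04)
for c in cc(d[195:250,240:265],20,2000):
    c=c+[[240,195]]; r=cv2.minAreaRect(c); b=cv2.boxPoints(r); print('handle',np.round(r[0],1),onz(im,b,.018).round(4).tolist())
# eggs from depth tops
m=P[:,:,2]>.056; m[:, :150]=0; m[:,215:]=0; m[:160]=0; m[222:]=0
for c in cc(m,15,2000):
    mk=np.zeros(m.shape,np.uint8); cv2.drawContours(mk,[c],-1,1,-1); q=P[(mk>0)]; print('egg?',cv2.contourArea(c),cv2.minEnclosingCircle(c),q.mean(0).round(4),q[:,2].max().round(4),onz(im,[q.mean(0)[:2]*0+np.array(cv2.minEnclosingCircle(c)[0])],.065).round(4))
brown=(H<12)&(S>90)&(V<215)
q=P[170:220,150:212].reshape(-1,3); 
s=q[(q[:,2]>.045)&(q[:,2]<.053)]; print('wall',s.min(0),s.max(0))
# fit circle to wall
r=np.hypot(*(s[:,:2]-s[:,:2].mean(0)).T); s=s[r>.08]
A=np.c_[2*s[:,:2],np.ones(len(s))]; x=np.linalg.lstsq(A,(s[:,:2]**2).sum(1),rcond=None)[0]; print('steamer',x[:2],np.sqrt(x[2]+x[:2]@x[:2]))
cv2.imwrite('pics/crop1.png',np.hstack([cv2.resize(px[165:225,145:225,::-1],(400,300)),cv2.resize(px[175:250,225:325,::-1],(400,300))]))
E
```

```text
lid px [[284.70001220703125, 167.89999389648438], [358.0, 157.1999969482422], [363.0, 192.10000610351562], [289.79998779296875, 202.8000030517578]] 
 [[0.6173, -0.1121, 0.095], [0.6514, -0.3482, 0.095], [0.5385, -0.3606, 0.095], [0.5055, -0.1271, 0.095]] [ 0.5782 -0.237   0.095 ] [0.2386 0.1136 0.2359]
lid depth z 0.09782738075187425
white [325.1 200.2] [[0.5166, -0.1957, 0.048], [0.5304, -0.2952, 0.048], [0.5188, -0.2966, 0.048], [0.5051, -0.1971, 0.048]]
white [249.5 196.5] [[0.5788, 0.0201, 0.0025], [0.5787, -0.0108, 0.0025], [0.493, -0.0108, 0.0025], [0.4931, 0.0198, 0.0025]]
handle [252.7 225.5] [[0.4984, 0.0109, 0.018], [0.4999, -0.0176, 0.018], [0.3755, -0.0244, 0.018], [0.374, 0.0038, 0.018]]
egg? 99.0 ((177.56976318359375, 201.94186401367188), 6.111673355102539) [0.5102 0.2314 0.0898] 1.3023 [[0.5121 0.2369 0.065 ]]
egg? 100.0 ((193.0, 185.57142639160156), 6.2024688720703125) [0.5654 0.1871 0.0681] 0.0778 [[0.5658 0.187  0.065 ]]
egg? 90.5 ((171.90740966796875, 181.12962341308594), 6.196527004241943) [0.5795 0.2537 0.0797] 1.3023 [[0.5809 0.2574 0.065 ]]
wall [0.45701663 0.12936728 0.0450461 ] [0.62168649 0.32546557 0.05298729]
steamer [0.55339473 0.22756809] 0.09612260890178999
```

View pics/crop1.png

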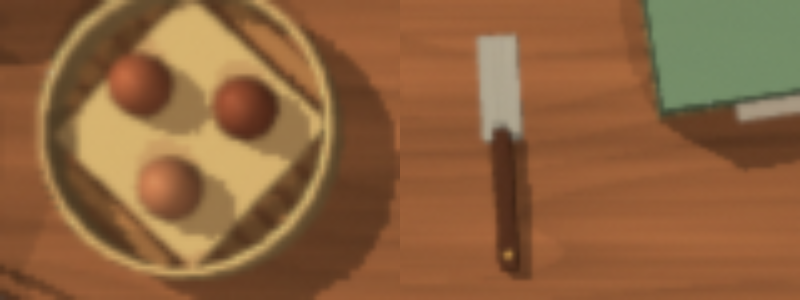

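Crop left: three brown eggs in the steamer at (140,83), (246,107) and (170,187). Crop right: turner blade front at (497,36), handle end at (511,265). Next I refine these positions.

```bash
cat >> h.py <<'E'
from scipy.spatial.transform import Rotation as Ro
def st():
    s=arm.get_state(); q=s['tcp_rot']; R=Ro.from_quat([q[1],q[2],q[3],q[0]]); return s,np.array(s['eef_pos']),R
def to(target,yawdeg=None):
    "remaining shift in tool frame (mm) after the turn; turn about tool z"
    s,p,R=st(); m=R.as_matrix()
    Rt=R if yawdeg is None else Ro.from_matrix(np.array([[np.sin(np.radians(yawdeg))*-1,np.cos(np.radians(yawdeg)),0],[np.cos(np.radians(yawdeg)),np.sin(np.radians(yawdeg)),0],[0,0,-1]]).T.T)
    if yawdeg is not None:
        a=np.radians(yawdeg); y=np.array([np.cos(a),np.sin(a),0]); z=np.array([0,0,-1.]); x=np.cross(y,z); Rt=Ro.from_matrix(np.c_[x,y,z])
    print('t',round(s['clock'],2),'p',p.round(4),'turn',(R.inv()*Rt).as_rotvec().round(3),'shift before/after turn',(R.inv().apply(np.array(target)-p)*1000).round(1),(Rt.inv().apply(np.array(target)-p)*1000).round(1))
E
python3 - <<'E'
from h import *
im=load('top'); hsv=cv2.cvtColor(im['pixels'],cv2.COLOR_RGB2HSV); H,S,V=[hsv[:,:,i].astype(int) for i in range(3)]
px=im['pixels'].astype(int)
for (u,v) in [(173,181.6),(194.2,186.4),(179,202.4)]:
    u0,v0=int(u)-11,int(v)-11; w=px[v0:v0+23,u0:u0+23]; m=((w[...,0]>1.55*w[...,1])&(w[...,0]>w[...,2]*1.5)).astype(np.uint8)
    c=max(cv2.findContours(m,0,1)[0],key=cv2.contourArea); (a,b),r=cv2.minEnclosingCircle(c)
    print('egg',cv2.contourArea(c),r,onz(im,[[a+u0,b+v0]],.048).round(4), onz(im,[[u,v]],.048).round(4))
t=onz(im,[[249.25,183.8]],.002);h=onz(im,[[250.5,207.5],[252.9,241.5]],.012); print('tip',t,'handle',h)
d=t[0]-h[1]; print('len',np.linalg.norm(d[:2]),'yaw',np.degrees(np.arctan2(d[1],d[0])), 'org', t[0]-.125*d/np.linalg.norm(d))
to([.455,.0,.10],93.5)
E
```

```text
egg 114.5 8.276573181152344 [[0.5889 0.2633 0.048 ]] [[0.5818 0.258  0.048 ]]
egg 99.0 6.165318012237549 [[0.5667 0.1882 0.048 ]] [[0.5653 0.1863 0.048 ]]
egg 86.5 5.700977325439453 [[0.5118 0.2377 0.048 ]] [[0.5121 0.2361 0.048 ]]
tip [[0.5795278  0.00552857 0.002     ]] handle [[ 0.49739855  0.00068889  0.012     ]
 [ 0.38339054 -0.00743773  0.012     ]]
len 0.19656538359127138 yaw 3.7822228865175846 org [ 0.45496115 -0.00270631  0.00835099]
t 0.1 p [0.2076 0.5891 0.2556] turn [-0.001 -0.    -0.4  ] shift before/after turn [-429.1 -473.2  156.2] [-211.  -603.1  155.6]
```

arm_command(
  series=[
    [[0,0,0],[0,0,-0.1],40],
    [[0,0,0],[0,0,-0.1],40],
    [[0,0,0],[0,0,-0.1],40],
    [[0,0,0],[0,0,-0.1],40],
    [[-13,-38,0],[0,0,0],40],
    [[-13,-38,0],[0,0,0],40],
    [[-13,-38,0],[0,0,0],40],
    [[-13,-38,0],[0,0,0],40],
  ],
  squeeze=100,
)

```text
clock: 0.77
eef_pos: [0.2689, 0.4391, 0.2557]
tcp_rot: [-0.0, -0.031, 1.0, -0.0]
wrist_force: [1.2, -1.1, 0.1]
opening: 0.469
grasp_force: 0.0
```

arm_command(
  series=[
    [[-13,-38,0],[0,0,0],40],
    [[-13,-38,0],[0,0,0],40],
    [[-13,-38,0],[0,0,0],40],
    [[-13,-38,0],[0,0,0],40],
    [[-13,-38,8],[0,0,0],40],
    [[-13,-38,8],[0,0,0],40],
    [[-13,-38,8],[0,0,0],40],
    [[-13,-38,8],[0,0,0],40],
  ],
)

```text
clock: 1.43
eef_pos: [0.3914, 0.142, 0.2241]
tcp_rot: [0.0, -0.031, 1.0, 0.0]
wrist_force: [0.0, -0.2, 0.3]
opening: 0.471
grasp_force: 0.0
```

arm_command(
  series=[
    [[-13,-38,8],[0,0,0],40],
    [[-13,-38,8],[0,0,0],40],
    [[-13,-38,8],[0,0,0],40],
    [[-13,-33,8],[0,0,0],40],
    [[0,0,20],[0,0,0],40],
    [[0,0,20],[0,0,0],40],
    [[0,0,20],[0,0,0],40],
    [[0,0,20],[0,0,0],40],
  ],
)

```text
clock: 2.1
eef_pos: [0.4521, -0.0002, 0.1113]
tcp_rot: [-0.0, -0.03, 1.0, 0.0]
wrist_force: [0.6, -0.7, 0.6]
opening: 0.467
grasp_force: 0.0
```

```bash
python3 - <<'E'
from h import *
to([.455,-.0027,.028],93.8)
im=shot('top'); cv2.imwrite('pics/g1.png',cv2.resize(im['pixels'][165:255,190:310,::-1],(800,600)))
s=arm.get_state();print(s['opening'],s['wrist_force'])
E
```

```text
t 2.1 p [ 4.521e-01 -2.000e-04  1.113e-01] turn [ 0.    -0.    -0.006] shift before/after turn [-2.8 -2.7 83.3] [-2.8 -2.7 83.3]
0.47073817529176054 [-2.05785596 -0.19099315 -2.5938203 ]
```

View pics/g1.png

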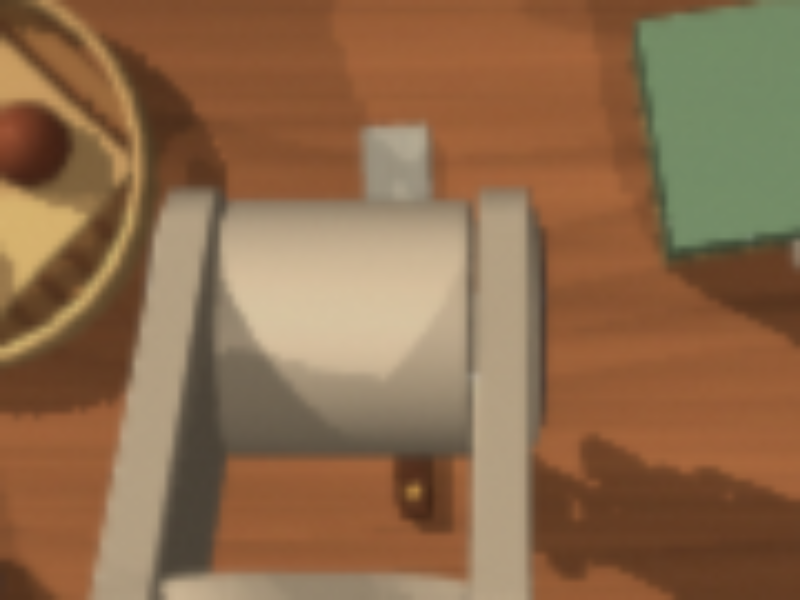

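The crop shows the arm above the turner, with blade (397,160) and handle end (413,495) both in line with the grasp. I descend and grip.

arm_command(
  series=[
    [[-3,-3,20],[0,0,0],36],
    [[0,0,20],[0,0,0],36],
    [[0,0,16],[0,0,0],36],
    [[0,0,12],[0,0,0],36],
    [[0,0,8],[0,0,0],36],
    [[0,0,4],[0,0,0],36],
    [[0,0,3],[0,0,0],36],
    [[0,0,0],[0,0,0],36],
  ],
)

```text
clock: 2.82
eef_pos: [0.4555, -0.0024, 0.0293]
tcp_rot: [-0.0, -0.031, 1.0, 0.0]
wrist_force: [-0.2, -0.6, -0.5]
opening: 0.423
grasp_force: 0.0
```

arm_command(
  series=[
    [[0,0,0],[0,0,0],0],
    [[0,0,0],[0,0,0],0],
    [[0,0,0],[0,0,0],0],
    [[0,0,0],[0,0,0],0],
    [[0,0,0],[0,0,0],0],
    [[0,0,0],[0,0,0],0],
    [[0,0,0],[0,0,0],0],
    [[0,0,0],[0,0,0],0],
  ],
  squeeze=100,
)

```text
clock: 3.48
eef_pos: [0.4558, -0.0025, 0.0303]
tcp_rot: [0.001, -0.031, 1.0, -0.0]
wrist_force: [-1.7, 1.1, 7.6]
opening: 0.152
grasp_force: 98.3
```

arm_command(
  series=[
    [[0,0,-10],[0,0,0],0],
    [[0,0,-16],[0,0,0],0],
    [[10,0,-14],[0,0,0],0],
    [[20,0,0],[0,0,-0.037],0],
    [[20,0,0],[0,0,-0.038],0],
    [[20,0,0],[0,0,0],0],
    [[20,0,0],[0,0,0],0],
    [[0,0,0],[0,0,0],0],
  ],
)

```text
clock: 4.15
eef_pos: [0.3614, -0.0118, 0.0696]
tcp_rot: [-0.002, -0.068, 0.998, 0.0]
wrist_force: [-1.3, -0.4, -1.8]
opening: 0.153
grasp_force: 98.0
```

```bash
python3 - <<'E'
from h import *
im=load('top'); P=cloud(im); q=P[225:255,345:378].reshape(-1,3); q=q[(q[:,2]>.088)&(q[:,2]<.11)]; print('tin',q.min(0),q.max(0),len(q))
to([.3625,-.268,.0665],98.1); s=arm.get_state();print(s['opening'],s['wrist_force'])
im=shot('scene'); cv2.imwrite('pics/g2.png',cv2.resize(im['pixels'][120:260,120:320,::-1],(800,560)))
E
```

```text
tin [ 0.355898  -0.3892073  0.0880512] [ 0.42185651 -0.32525094  0.10234624] 343
t 4.15 p [ 0.3614 -0.0118  0.0696] turn [ 0.001 -0.004 -0.005] shift before/after turn [  33.7 -253.9    3.1] [  35.  -253.8    3.1]
0.15320822401588247 [-1.29086137 -0.35226565 -1.82633152]
```

View pics/g2.png

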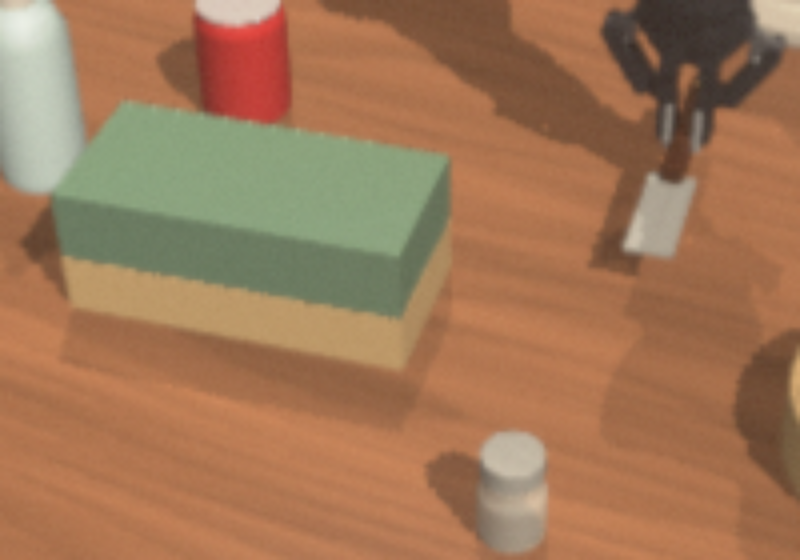

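Turner is held straight; blade tip at crop (650,250). The keeper's lid is closed at (250,190), and the red tin at (243,60) stands close to the gripper's path, so I'll pry 25 mm left of the tab's middle.

```bash
python3 - <<'E'
from h import *
im=load('scene'); s,p,R=st(); m=R.as_matrix()
for dz in (.03,.025,.035): print(proj(im,p-m[:,0]*.1245+m[:,2]*dz), 'vs 282.5,182.5')
# tip corners in top too
im=shot('top'); px=im['pixels'].astype(int); sat=px.max(2)-px.min(2); w=((sat<40)&(px.sum(2)>330)).astype(np.uint8)
for dz in (.02875,): 
    uv=proj(im,p-m[:,0]*.1245+m[:,2]*dz)[0]; print('top exp',uv)
for c in cv2.findContours(w,0,1)[0]:
    if cv2.contourArea(c)>20:
        r=cv2.minAreaRect(c)
        if abs(r[0][0]-uv[0])<25 and abs(r[0][1]-uv[1])<30: print(cv2.boxPoints(r).tolist(), onz(im,cv2.boxPoints(r),.042).round(4).tolist())
to([.359,-.2433,.0665],98.1)
E
```

```text
[[281.09611618 183.45251842]] vs 282.5,182.5
[[281.21448591 182.00140888]] vs 282.5,182.5
[[280.97834787 184.8958085 ]] vs 282.5,182.5
top exp [248.77538175 209.86024166]
[[238.96005249023438, 234.99839782714844], [239.97921752929688, 209.51918029785156], [266.0175476074219, 210.5607147216797], [264.9983825683594, 236.03993225097656]] [[0.405, 0.0371, 0.042], [0.4885, 0.034, 0.042], [0.4848, -0.0518, 0.042], [0.4014, -0.0482, 0.042]]
t 4.25 p [ 0.3661 -0.0118  0.0701] turn [-0.     0.001 -0.006] shift before/after turn [  38.4 -228.4    3.6] [  39.6 -228.2    3.6]
```

arm_command(
  series=[
    [[20,-10,4],[0,0,-0.006],0],
    [[19,-30,0],[0,0,0],0],
    [[0,-35,0],[0,0,0],0],
    [[0,-35,0],[0,0,0],0],
    [[0,-35,0],[0,0,0],0],
    [[0,-35,0],[0,0,0],0],
    [[0,-30,0],[0,0,0],0],
    [[0,-18,0],[0,0,0],0],
  ],
)

```text
clock: 4.92
eef_pos: [0.3619, -0.247, 0.0661]
tcp_rot: [0.002, -0.07, 0.998, -0.001]
wrist_force: [1.0, 0.4, -0.3]
opening: 0.157
grasp_force: 98.1
```

```bash
python3 - <<'E'
from h import *
a=np.radians(8.1);e=np.array([np.cos(a),np.sin(a),0]);n=np.array([-e[1],e[0],0])
im=shot('scene'); s,p,R=st(); m=R.as_matrix()
to([.359,-.2433,.0655],98.1)
tab=np.array([.5105,-.2468,.044])+.025*n
print('tip->tab front shift mm (e,n,z):',[(tab-(p-m[:,0]*.1245+m[:,2]*.027))@v*1000 for v in(e,n,np.array([0,0,1]))])
im=shot('top'); cv2.imwrite('pics/g3.png',cv2.resize(im['pixels'][165:240,270:370,::-1],(800,600),interpolation=cv2.INTER_CUBIC))
E
```

```text
t 4.97 p [ 0.3631 -0.2488  0.0664] turn [-0.005  0.004 -0.001] shift before/after turn [3.2 6.1 0.8] [3.2 6.  0.9]
tip->tab front shift mm (e,n,z): [np.float64(21.645304697546795), np.float64(6.454718183014519), np.float64(4.101401397737902)]
```

View pics/g3.png

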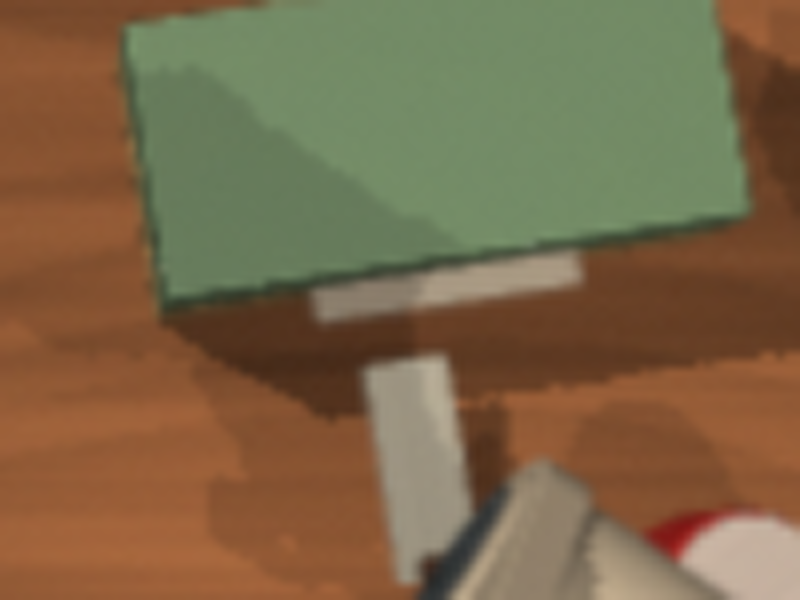

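Tip at (405,362), tab front edge at (405,315) there, so a gap of about 19–21 mm. The blade sits under the left part of the tab. I insert and start the lift.

arm_command(
  series=[
    [[-6,0,0],[0,0,0],0],
    [[-8,0,0],[0,0,0],0],
    [[-8,0,0],[0,0,0],0],
    [[-5,0,0],[0,0,0],0],
    [[0,0,0],[0,0,0],0],
    [[0,0,-3],[0,0,0],0],
    [[0,0,-4],[0,0,0],0],
    [[0,0,-4],[0,0,0],0],
  ],
  squeeze=120,
)

```text
clock: 5.68
eef_pos: [0.3859, -0.2386, 0.0765]
tcp_rot: [-0.0, -0.071, 0.997, 0.0]
wrist_force: [1.5, 1.1, -1.4]
opening: 0.148
grasp_force: 122.0
```

```bash
python3 - <<'E'
from h import *
s,p,R=st(); m=R.as_matrix(); a=np.radians(8.1);e=np.array([np.cos(a),np.sin(a),0])
tip=p-m[:,0]*.1245+m[:,2]*.027; hg=np.array([.579,-.237,.044])+.056*e
print('tip rel hinge',(tip-hg)@e, tip[2]-.044, s['wrist_force'],s['torque'],s['grasp_force'])
im=shot('top'); P=cloud(im); hsv=cv2.cvtColor(im['pixels'],cv2.COLOR_RGB2HSV); g=(hsv[...,0]>40)&(hsv[...,0]<80)&(hsv[...,1]>60)
q=P[g]; q=q[(q[:,2]>.08)&(q[:,2]<.3)]; x=(q-hg)@e
b=np.polyfit(x[(x<-.02)&(x>-.1)],q[(x<-.02)&(x>-.1),2],1); print('lid top slope',b, 'angle',np.arctan(-b[0]))
E
```

```text
tip rel hinge -0.12292198498836374 0.005446600715140054 [ 1.48947487  1.06710172 -1.44385973] [0.10642208 0.09457089 0.09905869] 122.01466798782349
lid top slope [-0.02750943  0.09796628] angle 0.027502494520144603
```

arm_command(
  series=[
    [[-3,0,-6],[0,0,0],0],
    [[-4,0,-9],[0,0,0],0],
    [[-4,0,-10],[0,0,0],0],
    [[-5,0,-11],[0,0,0],0],
    [[-5,0,-11],[0,0,0],0],
    [[-6,0,-11],[0,0,0],0],
    [[-6,0,-10],[0,0,0],0],
    [[0,0,0],[0,0,0],0],
  ],
)

```text
clock: 6.4
eef_pos: [0.4212, -0.2351, 0.1469]
tcp_rot: [0.002, -0.071, 0.997, -0.001]
wrist_force: [0.3, -0.9, -0.3]
opening: 0.147
grasp_force: 122.2
```

```bash
cat >> h.py <<'E'
def lid():
    s,p,R=st(); m=R.as_matrix(); a=np.radians(8.1);e=np.array([np.cos(a),np.sin(a),0])
    tip=p-m[:,0]*.1245+m[:,2]*.027; hg=np.array([.579,-.237,.044])+.056*e
    d=tip-hg; print('t',s['clock'],'tip rel hinge',d@e, d[2],'r',np.hypot(d@e,d[2]),'ang',np.arctan2(d[2],-(d@e)), s['wrist_force'],s['grasp_force'])
    im=shot('top'); P=cloud(im); hsv=cv2.cvtColor(im['pixels'],cv2.COLOR_RGB2HSV); g=(hsv[...,0]>40)&(hsv[...,0]<80)&(hsv[...,1]>60)
    q=P[g]; q=q[(q[:,2]>.06)&(q[:,2]<.4)]; x=(q-hg)@e
    for lo in np.arange(-.14,.16,.02):
        k=(x>=lo)&(x<lo+.02)
        if k.sum()>15: print('x %.2f n %d z %.3f'%(lo+.01,k.sum(),np.median(q[k,2])),end='; ')
    return im
E
python3 -c "
from h import *
lid()"
```

```text
t 6.4 tip rel hinge -0.08733885612728368 0.07632478030320565 r 0.11598943002685619 ang 0.7182024568728814 [ 0.31669831 -0.89925201 -0.34132181] 122.19388246536255
x -0.09 n 19 z 0.122; x -0.07 n 532 z 0.134; x -0.05 n 523 z 0.153; x -0.03 n 421 z 0.142; x -0.01 n 406 z 0.125; x 0.01 n 379 z 0.108; x 0.03 n 192 z 0.094;
```

arm_command(
  series=[
    [[-11,0,-11],[0,0,0],0],
    [[-12,0,-9],[0,0,0],0],
    [[-13,0,-8],[0,0,0],0],
    [[-14,0,-6],[0,0,0],0],
    [[-15,0,-4],[0,0,0],0],
    [[-15,0,-2],[0,0,0],0],
    [[-15,0,0],[0,0,0],0],
    [[-15,0,2],[0,0,0],0],
  ],
)

```text
clock: 7.12
eef_pos: [0.5283, -0.2187, 0.1823]
tcp_rot: [0.0, -0.071, 0.997, -0.0]
wrist_force: [-0.3, -0.8, -0.4]
opening: 0.145
grasp_force: 122.2
```

arm_command(
  series=[
    [[-8,0,1],[0,0,0],0],
    [[0,0,0],[0,0,0],0],
    [[0,0,0],[0,0,0],0],
    [[20,0,0],[0,0,0],0],
    [[35,0,0],[0,0,0],0],
    [[35,0,0],[0,0,0],0],
    [[35,0,0],[0,0,0],0],
    [[15,0,0],[0,0,0],0],
  ],
)

```text
clock: 7.78
eef_pos: [0.392, -0.2367, 0.1806]
tcp_rot: [-0.002, -0.071, 0.997, 0.001]
wrist_force: [0.3, 0.1, -0.9]
opening: 0.147
grasp_force: 122.2
```

```bash
python3 - <<'E'
from h import *
lid(); im=shot('scene'); cv2.imwrite('pics/g4.png',cv2.resize(im['pixels'][90:270,100:340,::-1],(800,600)))
to([.4556,-.0025,.0305],93.8)
E
```

```text
t 7.7833 tip rel hinge -0.1166895786303621 0.10921444157947115 r 0.15982569258553886 ang 0.7523203520379248 [ 0.27537237  0.05154425 -0.86920649] 122.21594095230103
x 0.01 n 20 z 0.078; x 0.03 n 159 z 0.150; x 0.05 n 398 z 0.147; x 0.07 n 419 z 0.142; t 7.88 p [ 0.3939 -0.2373  0.1812] turn [ 0.001 -0.002  0.074] shift before/after turn [-94.1 223.7 150.7] [-77.2 230.2 150.7]
```

View pics/g4.png

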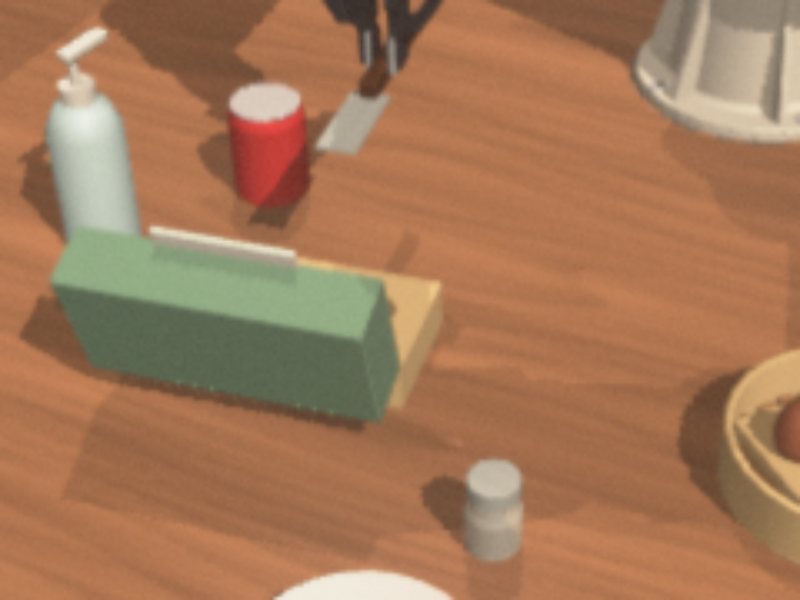

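The lid stands past upright: white tab on top at (225,245), slope about 0.2 rad beyond vertical. Now I lay the turner back at its free spot.

arm_command(
  series=[
    [[0,0,0],[0,0,0.037],0],
    [[0,0,0],[0,0,0.037],0],
    [[-12,38,0],[0,0,0],0],
    [[-12,38,0],[0,0,0],0],
    [[-12,38,0],[0,0,0],0],
    [[-12,38,0],[0,0,0],0],
    [[-12,38,10],[0,0,0],0],
    [[-12,36,16],[0,0,0],0],
  ],
)

```text
clock: 8.55
eef_pos: [0.4559, -0.0048, 0.1566]
tcp_rot: [0.002, -0.034, 0.999, 0.0]
wrist_force: [0.7, 0.2, -0.8]
opening: 0.149
grasp_force: 122.2
```

arm_command(
  series=[
    [[-4,4,30],[0,0,0],0],
    [[0,0,30],[0,0,0],0],
    [[0,0,25],[0,0,0],0],
    [[0,0,15],[0,0,0],0],
    [[0,0,10],[0,0,0],0],
    [[0,0,4],[0,0,0],0],
    [[0,0,0],[0,0,0],0],
    [[0,0,0],[0,0,0],0],
  ],
)

```text
clock: 9.22
eef_pos: [0.4581, -0.0028, 0.0419]
tcp_rot: [0.001, -0.034, 0.999, -0.0]
wrist_force: [1.6, 0.5, -0.4]
opening: 0.144
grasp_force: 122.3
```

```bash
python3 - <<'E'
from h import *
to([.4556,-.0025,.0305],93.8); print(st()[0]['wrist_force'])
E
```

```text
t 9.22 p [ 0.4581 -0.0028  0.0419] turn [-0.     0.001  0.002] shift before/after turn [ 2.5  0.5 11.4] [ 2.5  0.5 11.4]
[ 1.59525139  0.54282502 -0.40820839]
```

arm_command(
  series=[
    [[0,0,5],[0,0,0],0],
    [[0,0,3],[0,0,0],0],
    [[0,0,2],[0,0,0],0],
    [[0,0,1],[0,0,0],0],
    [[0,0,0],[0,0,0],0],
    [[0,0,0],[0,0,0],30],
    [[0,0,0],[0,0,0],40],
    [[0,0,0],[0,0,0],40],
  ],
  squeeze=20,
)

```text
clock: 9.88
eef_pos: [0.4574, -0.0028, 0.0304]
tcp_rot: [0.0, -0.034, 0.999, -0.0]
wrist_force: [-0.1, 0.5, 0.8]
opening: 0.469
grasp_force: 0.0
```

arm_command(
  series=[
    [[0,0,0],[0,0,0],40],
    [[0,0,-10],[0,0,0],40],
    [[0,0,-20],[0,0,0],40],
    [[0,0,-30],[0,0,0],60],
    [[0,0,-30],[0,0,0],60],
    [[0,0,-20],[0,0,0],60],
    [[0,30,0],[0,0,-0.037],60],
    [[0,30,0],[0,0,-0.038],60],
  ],
)

```text
clock: 10.55
eef_pos: [0.4535, 0.0569, 0.1428]
tcp_rot: [0.002, -0.071, 0.997, 0.0]
wrist_force: [0.8, 1.0, -0.6]
opening: 0.703
grasp_force: 0.0
```

```bash
python3 - <<'E'
from h import *
to([.512,.2365,.15],98.1); s=st()[0]; print(s['opening'],s['wrist_force'])
E
```

```text
t 10.55 p [0.4535 0.0569 0.1428] turn [-0.     0.004  0.   ] shift before/after turn [-83.3 169.5  -6.9] [-83.2 169.5  -7.2]
0.7032029084756243 [ 0.81213454  1.04697915 -0.62946937]
```

arm_command(
  series=[
    [[-16,33,0],[0,0,0],60],
    [[-16,33,0],[0,0,0],60],
    [[-17,34,0],[0,0,0],60],
    [[-17,34,0],[0,0,0],60],
    [[-17,35,0],[0,0,0],60],
    [[0,0,0],[0,0,0],60],
    [[0,0,0],[0,0,0],60],
    [[0,0,0],[0,0,0],60],
  ],
)

```text
clock: 11.22
eef_pos: [0.5095, 0.2359, 0.1405]
tcp_rot: [-0.0, -0.072, 0.997, -0.0]
wrist_force: [-1.2, -1.4, -0.7]
opening: 0.702
grasp_force: 0.0
```

```bash
python3 - <<'E'
from h import *
to([.512,.2365,.062],98.1)
for n,v in(('scene',None),('top',None)):
    im=shot(n); 
    a=im['pixels'][:,:,::-1]
    if n=='scene': A=cv2.resize(a[150:270,290:410],(400,400))
    else: B=cv2.resize(a[165:265,210:310],(400,400))
cv2.imwrite('pics/g5.png',np.hstack([A,B]))
E
```

```text
t 11.22 p [0.5095 0.2359 0.1405] turn [-0.    -0.001  0.003] shift before/after turn [-2.6  0.3 78.5] [-2.5  0.2 78.5]
```

View pics/g5.png

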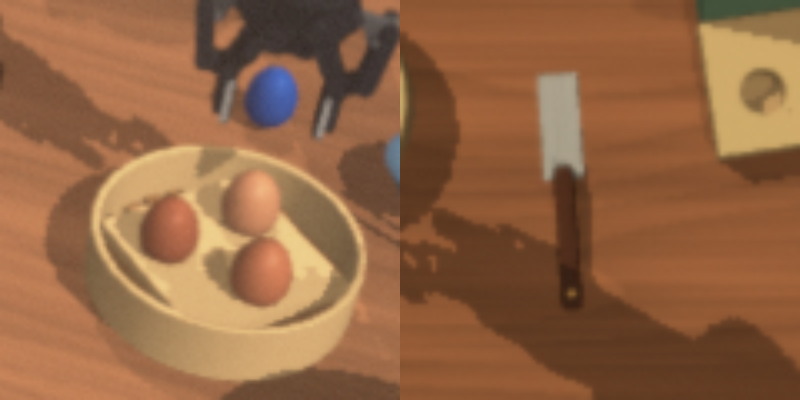

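The turner lies flat at (562,190) and the open gripper is above the light egg (250,203). I descend, grip gently and lift, and measure the now visible pockets from the saved picture.

arm_command(
  series=[
    [[-2,0,20],[0,0,0],60],
    [[0,0,20],[0,0,0],60],
    [[0,0,16],[0,0,0],60],
    [[0,0,12],[0,0,0],60],
    [[0,0,7],[0,0,0],60],
    [[0,0,3],[0,0,0],60],
    [[0,0,0],[0,0,0],60],
    [[0,0,0],[0,0,0],50],
  ],
  squeeze=22,
)

```text
clock: 11.98
eef_pos: [0.5125, 0.2363, 0.0628]
tcp_rot: [0.0, -0.071, 0.997, 0.0]
wrist_force: [-0.4, 0.3, -0.8]
opening: 0.591
grasp_force: 0.0
```

arm_command(
  series=[
    [[0,0,0],[0,0,0],46],
    [[0,0,0],[0,0,0],42],
    [[0,0,0],[0,0,0],38],
    [[0,0,0],[0,0,0],34],
    [[0,0,0],[0,0,0],30],
    [[0,0,0],[0,0,0],30],
    [[0,0,0],[0,0,0],30],
    [[0,0,0],[0,0,0],30],
  ],
)

```text
clock: 12.65
eef_pos: [0.5126, 0.2366, 0.0629]
tcp_rot: [0.001, -0.072, 0.997, 0.0]
wrist_force: [0.1, -0.2, 5.6]
opening: 0.498
grasp_force: 22.2
```

```bash
python3 - <<'E'
from h import *
im=load('top'); P=cloud(im); a=np.radians(8.1);e=np.array([np.cos(a),np.sin(a),0]);n=np.array([-e[1],e[0],0])
s,p,R=st(); print(p,s['opening'],s['grasp_force'],s['wrist_force'])
k0=np.array([.579,-.237,.042])-.008*e
pk=[k0+n*d for d in(.074,0,-.074)]; uv=proj(im,pk); print('pred px',uv.round(1).tolist())
gray=cv2.cvtColor(im['pixels'],cv2.COLOR_RGB2GRAY)
for q,c in zip(uv,pk):
    u,v=q.round().astype(int); w=gray[v-9:v+10,u-9:u+10]; t,m=cv2.threshold(w,0,1,cv2.THRESH_BINARY_INV+cv2.THRESH_OTSU)
    cs=max(cv2.findContours(m,0,1)[0],key=cv2.contourArea); (x,y),r=cv2.minEnclosingCircle(cs); M=cv2.boundingRect(cs)
    print('pocket',np.round(c,4),'seen',onz(im,[[x+u-9,y+v-9]],.042).round(4),'r',round(r,1),M,t)
cv2.imwrite('pics/g6.png',cv2.resize(im['pixels'][165:225,280:360,::-1],(800,600)))
E
```

```text
[0.51264126 0.2366173  0.06290038] 0.4977780330589783 22.15122699737549 [ 0.064236   -0.17758121  5.61200945]
pred px [[300.1, 187.6], [322.1, 184.4], [344.0, 181.2]]
pocket [ 0.5607 -0.1649  0.042 ] seen [[ 0.5616 -0.1655  0.042 ]] r 5.7 (4, 3, 12, 11) 143.0
pocket [ 0.5711 -0.2381  0.042 ] seen [[ 0.5729 -0.2384  0.042 ]] r 5.6 (4, 4, 11, 11) 142.0
pocket [ 0.5815 -0.3114  0.042 ] seen [[ 0.5835 -0.3118  0.042 ]] r 5.5 (4, 4, 11, 11) 142.0
```

View pics/g6.png

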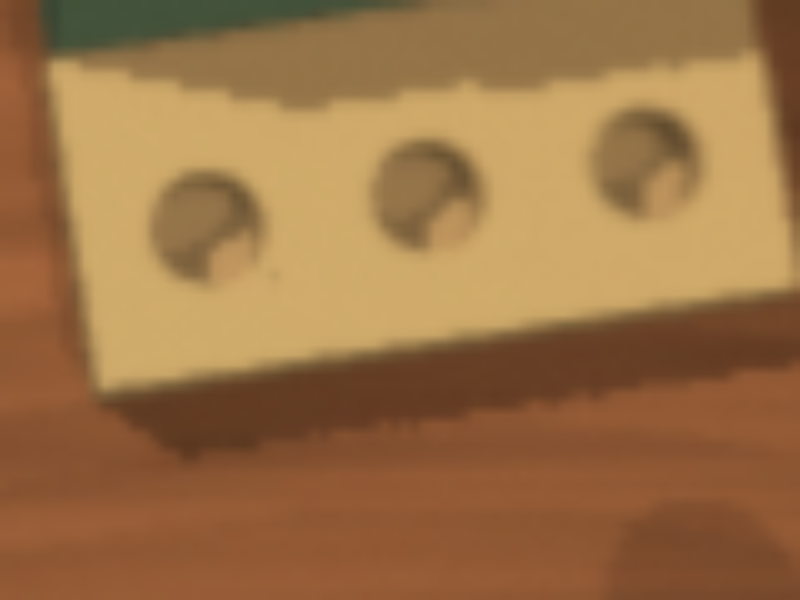

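The pockets at (208,227), (430,195) and (647,162) agree with the block geometry to 2 mm. The egg is held, so I lift it and carry it to pocket 3.

arm_command(
  series=[
    [[0,0,-10],[0,0,0],30],
    [[0,0,-20],[0,0,0],30],
    [[0,0,-30],[0,0,0],30],
    [[0,0,-30],[0,0,0],30],
    [[0,-20,0],[0,0,0],30],
    [[0,-35,0],[0,0,0],30],
    [[0,-38,0],[0,0,0],30],
    [[0,-38,0],[0,0,0],30],
  ],
)

```text
clock: 13.32
eef_pos: [0.5306, 0.1057, 0.153]
tcp_rot: [0.0, -0.072, 0.997, 0.0]
wrist_force: [0.5, 0.3, -0.2]
opening: 0.498
grasp_force: 22.6
```

arm_command(
  series=[
    [[2,-38,0],[0,0,0],30],
    [[2,-38,0],[0,0,0],30],
    [[2,-38,0],[0,0,0],30],
    [[2,-38,0],[0,0,0],30],
    [[0,-38,0],[0,0,0],30],
    [[0,-38,0],[0,0,0],30],
    [[0,-38,0],[0,0,0],30],
    [[0,-38,0],[0,0,0],30],
  ],
)

```text
clock: 13.98
eef_pos: [0.566, -0.1972, 0.1528]
tcp_rot: [-0.0, -0.071, 0.997, 0.0]
wrist_force: [0.3, 0.3, -1.0]
opening: 0.498
grasp_force: 22.6
```

arm_command(
  series=[
    [[0,-38,0],[0,0,0],30],
    [[0,-35,0],[0,0,0],30],
    [[0,-25,0],[0,0,0],30],
    [[0,-15,0],[0,0,0],30],
    [[0,-4,0],[0,0,0],30],
    [[0,0,0],[0,0,0],30],
    [[0,0,0],[0,0,0],30],
    [[0,0,0],[0,0,0],30],
  ],
)

```text
clock: 14.65
eef_pos: [0.5828, -0.3094, 0.1522]
tcp_rot: [-0.0, -0.072, 0.997, 0.0]
wrist_force: [-0.4, -0.6, 0.1]
opening: 0.496
grasp_force: 22.6
```

```bash
python3 - <<'E'
from h import *
to([.5825,-.3115,.0725],98.1)
E
```

```text
t 14.65 p [ 0.5828 -0.3094  0.1522] turn [ 0.001 -0.001  0.003] shift before/after turn [ 0.5 -2.2 79.7] [ 0.6 -2.1 79.7]
```

arm_command(
  series=[
    [[0,-2,20],[0,0,0],30],
    [[0,0,20],[0,0,0],30],
    [[0,0,15],[0,0,0],30],
    [[0,0,10],[0,0,0],30],
    [[0,0,6],[0,0,0],30],
    [[0,0,4],[0,0,0],30],
    [[0,0,2],[0,0,0],30],
    [[0,0,0],[0,0,0],30],
  ],
)

```text
clock: 15.32
eef_pos: [0.5833, -0.3128, 0.0756]
tcp_rot: [-0.0, -0.072, 0.997, 0.0]
wrist_force: [-1.0, 0.9, 0.3]
opening: 0.497
grasp_force: 22.7
```

```bash
python3 - <<'E'
from h import *
to([.5825,-.3115,.0725],98.1);s=st()[0]; print(s['wrist_force'],s['grasp_force'],s['opening'])
E
```

```text
t 15.32 p [ 0.5833 -0.3128  0.0756] turn [ 0.    -0.     0.002] shift before/after turn [0.6 1.4 3.1] [0.6 1.4 3.1]
[-0.98775527  0.87847941  0.34448633] 22.734214067459106 0.4972869494030978
```

Not touching yet; I creep lower.

arm_command(
  series=[
    [[0,1,1],[0,0,0],30],
    [[0,0,1],[0,0,0],30],
    [[0,0,0],[0,0,0],30],
    [[0,0,1],[0,0,0],30],
    [[0,0,0],[0,0,0],30],
    [[0,0,1],[0,0,0],30],
    [[0,0,0],[0,0,0],30],
    [[0,0,0],[0,0,0],30],
  ],
)

```text
clock: 15.98
eef_pos: [0.5831, -0.313, 0.073]
tcp_rot: [0.0, -0.072, 0.997, -0.001]
wrist_force: [-7.2, -2.8, 10.6]
opening: 0.5
grasp_force: 23.8
```

```bash
python3 - <<'E'
from h import *
to([.5825,-.3115,.0725],98.1);s=st()[0]; print(s['wrist_force'],s['grasp_force'],s['opening'])
E
```

```text
t 15.98 p [ 0.5831 -0.313   0.073 ] turn [-0.002  0.     0.002] shift before/after turn [0.4 1.6 0.5] [0.4 1.6 0.5]
[-7.15530378 -2.78278159 10.57224055] 23.803095817565918 0.50006009323254
```

arm_command(
  series=[
    [[1,0,0],[0,0,0],30],
    [[1,-1,0],[0,0,0],30],
    [[0,0,0],[0,0,0],30],
    [[0,0,0],[0,0,0],44],
    [[0,0,0],[0,0,0],47],
    [[0,0,0],[0,0,0],50],
    [[0,0,0],[0,0,0],54],
    [[0,0,0],[0,0,0],58],
  ],
)

```text
clock: 16.65
eef_pos: [0.5812, -0.3133, 0.071]
tcp_rot: [-0.0, -0.072, 0.997, 0.0]
wrist_force: [-0.0, 0.4, -0.6]
opening: 0.676
grasp_force: 0.0
```

arm_command(
  series=[
    [[0,0,0],[0,0,0],58],
    [[0,0,-8],[0,0,0],58],
    [[0,0,-15],[0,0,0],58],
    [[0,0,-25],[0,0,0],58],
    [[0,0,-30],[0,0,0],58],
    [[0,30,0],[0,0,0],58],
    [[0,38,0],[0,0,0],58],
    [[0,38,0],[0,0,0],58],
  ],
)

```text
clock: 17.32
eef_pos: [0.5663, -0.2082, 0.1506]
tcp_rot: [0.001, -0.071, 0.998, -0.0]
wrist_force: [0.4, 0.5, 0.0]
opening: 0.679
grasp_force: 0.0
```

arm_command(
  series=[
    [[0,40,0],[0,0,0],58],
    [[0,40,0],[0,0,0],58],
    [[0,40,0],[0,0,0],58],
    [[0,40,0],[0,0,0],58],
    [[0,40,0],[0,0,0],58],
    [[0,40,0],[0,0,0],58],
    [[0,40,0],[0,0,0],58],
    [[0,30,0],[0,0,0],58],
  ],
)

```text
clock: 17.98
eef_pos: [0.5213, 0.101, 0.1501]
tcp_rot: [0.0, -0.072, 0.997, 0.0]
wrist_force: [0.3, -0.5, -0.6]
opening: 0.676
grasp_force: 0.0
```

```bash
cat >> h.py <<'E'
def eggk():
    im=shot('top'); P=cloud(im); q=P[150:215,275:370]; px=im['pixels'][150:215,275:370].astype(int)
    m=((px[...,0]>1.45*px[...,1])&(q[...,2]>.06)&(q[...,2]<.12)).astype(np.uint8)
    for c in cv2.findContours(m,0,1)[0]:
        if cv2.contourArea(c)>15:
            mk=np.zeros(m.shape,np.uint8); cv2.drawContours(mk,[c],-1,1,-1); z=q[...,2][mk>0]
            x,y=cv2.minEnclosingCircle(c)[0]; print('egg in keeper',onz(im,[[x+275,y+150]],.062).round(4),'top z',z[z<.2].max().round(4),cv2.contourArea(c))
    return im
E
python3 - <<'E'
from h import *
eggk()
to([.5655,.187,.062],98.1); to([.582,.258,.062],98.1)
E
```

```text
egg in keeper [[ 0.5818 -0.3114  0.062 ]] top z 0.0898 97.5
t 18.03 p [0.521  0.1045 0.1501] turn [0.002 0.001 0.003] shift before/after turn [-55.9  75.   88.3] [-55.7  75.4  88.1]
t 18.03 p [0.521  0.1045 0.1501] turn [0.002 0.001 0.003] shift before/after turn [-82.4 142.9  88.5] [-82.  143.4  88.1]
```

Egg 1 stands in pocket 3 at (0.582,-0.311), top about 87 mm as expected. Next is the egg at (0.5655,0.187).

arm_command(
  series=[
    [[-19,25,0],[0,0,0],56],
    [[-19,25,0],[0,0,0],56],
    [[-18,25,0],[0,0,0],56],
    [[0,0,10],[0,0,0],56],
    [[0,0,10],[0,0,0],56],
    [[0,0,10],[0,0,0],56],
    [[0,0,0],[0,0,0],56],
    [[0,0,0],[0,0,0],56],
  ],
)

```text
clock: 18.7
eef_pos: [0.5655, 0.1793, 0.1183]
tcp_rot: [-0.001, -0.071, 0.997, -0.0]
wrist_force: [0.5, 0.5, -0.7]
opening: 0.656
grasp_force: 0.0
```

```bash
python3 - <<'E'
from h import *
to([.5655,.187,.0625],98.1)
E
```

```text
t 18.7 p [0.5655 0.1793 0.1183] turn [-0.001 -0.003  0.001] shift before/after turn [-1.2  7.6 55.8] [-1.1  7.6 55.8]
```

arm_command(
  series=[
    [[-1,8,0],[0,0,0],56],
    [[0,0,10],[0,0,0],56],
    [[0,0,14],[0,0,0],56],
    [[0,0,14],[0,0,0],56],
    [[0,0,10],[0,0,0],56],
    [[0,0,5],[0,0,0],56],
    [[0,0,3],[0,0,0],56],
    [[0,0,0],[0,0,0],56],
  ],
)

```text
clock: 19.37
eef_pos: [0.5663, 0.1886, 0.0628]
tcp_rot: [-0.0, -0.072, 0.997, -0.0]
wrist_force: [-0.2, -0.1, -0.3]
opening: 0.656
grasp_force: 0.0
```

arm_command(
  series=[
    [[0,0,0],[0,0,0],48],
    [[0,0,0],[0,0,0],44],
    [[0,0,0],[0,0,0],40],
    [[0,0,0],[0,0,0],36],
    [[0,0,0],[0,0,0],30],
    [[0,0,0],[0,0,0],30],
    [[0,0,0],[0,0,0],30],
    [[0,0,0],[0,0,0],30],
  ],
)

```text
clock: 20.03
eef_pos: [0.5671, 0.1879, 0.0642]
tcp_rot: [0.001, -0.072, 0.997, -0.0]
wrist_force: [0.7, -5.6, 3.3]
opening: 0.493
grasp_force: 22.0
```

arm_command(
  series=[
    [[0,0,-10],[0,0,0],30],
    [[0,0,-20],[0,0,0],30],
    [[0,0,-30],[0,0,0],30],
    [[0,0,-30],[0,0,0],30],
    [[0,0,0],[0,0,0],30],
    [[0,0,0],[0,0,0],30],
    [[0,0,0],[0,0,0],30],
    [[0,0,0],[0,0,0],30],
  ],
)

```text
clock: 20.7
eef_pos: [0.5658, 0.1885, 0.1526]
tcp_rot: [-0.001, -0.072, 0.997, -0.0]
wrist_force: [-0.5, 0.5, -0.8]
opening: 0.497
grasp_force: 22.5
```

```bash
python3 - <<'E'
from h import *
to([.571,-.2385,.0725],98.1)
E
```

```text
t 20.7 p [0.5658 0.1885 0.1526] turn [-0.    -0.001  0.002] shift before/after turn [  55.6 -423.3   80.2] [  55.  -423.5   80.1]
```

arm_command(
  series=[
    [[3,-20,0],[0,0,0],30],
    [[5,-35,0],[0,0,0],30],
    [[5,-38,0],[0,0,0],30],
    [[5,-38,0],[0,0,0],30],
    [[5,-38,0],[0,0,0],30],
    [[5,-38,0],[0,0,0],30],
    [[5,-38,0],[0,0,0],30],
    [[5,-38,0],[0,0,0],30],
  ],
)

```text
clock: 21.37
eef_pos: [0.5682, -0.0986, 0.1521]
tcp_rot: [-0.001, -0.072, 0.997, 0.0]
wrist_force: [0.2, -0.0, -1.1]
opening: 0.497
grasp_force: 22.6
```

arm_command(
  series=[
    [[5,-38,0],[0,0,0],30],
    [[5,-38,0],[0,0,0],30],
    [[5,-38,0],[0,0,0],30],
    [[2,-20,0],[0,0,0],30],
    [[0,-6,20],[0,0,0],30],
    [[0,0,20],[0,0,0],30],
    [[0,0,15],[0,0,0],30],
    [[0,0,0],[0,0,0],30],
  ],
)

```text
clock: 22.03
eef_pos: [0.5696, -0.2371, 0.0939]
tcp_rot: [-0.003, -0.071, 0.997, 0.002]
wrist_force: [-0.5, -0.0, -0.4]
opening: 0.496
grasp_force: 22.6
```

```bash
python3 - <<'E'
from h import *
to([.571,-.2385,.074],98.1)
E
```

```text
t 22.03 p [ 0.5696 -0.2371  0.0939] turn [ 0.004 -0.006  0.001] shift before/after turn [-1.3 -1.7 19.9] [-1.2 -1.6 19.9]
```

arm_command(
  series=[
    [[-1,-1,6],[0,0,0],30],
    [[0,0,6],[0,0,0],30],
    [[0,0,4],[0,0,0],30],
    [[0,0,1],[0,0,0],30],
    [[0,0,1],[0,0,0],30],
    [[0,0,0],[0,0,0],30],
    [[0,0,0],[0,0,0],30],
    [[0,0,0],[0,0,0],30],
  ],
)

```text
clock: 22.7
eef_pos: [0.5738, -0.2388, 0.0807]
tcp_rot: [0.0, -0.072, 0.997, -0.0]
wrist_force: [0.2, -0.3, -0.1]
opening: 0.502
grasp_force: 22.6
```

arm_command(
  series=[
    [[0,0,1],[0,0,0],30],
    [[0,0,0],[0,0,0],30],
    [[0,0,1],[0,0,0],30],
    [[0,0,0],[0,0,0],30],
    [[0,0,0],[0,0,0],30],
    [[0,0,0],[0,0,0],30],
    [[0,0,0],[0,0,0],30],
    [[0,0,0],[0,0,0],30],
  ],
)

```text
clock: 23.37
eef_pos: [0.5736, -0.2387, 0.0783]
tcp_rot: [0.0, -0.072, 0.997, -0.0]
wrist_force: [1.2, 0.3, -1.0]
opening: 0.496
grasp_force: 22.6
```

arm_command(
  series=[
    [[2,0,1],[0,0,0],30],
    [[0,0,1],[0,0,0],30],
    [[0,0,1],[0,0,0],30],
    [[0,0,1],[0,0,0],30],
    [[0,0,0],[0,0,0],30],
    [[0,0,0],[0,0,0],30],
    [[0,0,0],[0,0,0],30],
    [[0,0,0],[0,0,0],30],
  ],
)

```text
clock: 24.03
eef_pos: [0.5719, -0.2395, 0.0745]
tcp_rot: [0.0, -0.072, 0.997, -0.0]
wrist_force: [0.2, -4.3, 2.8]
opening: 0.498
grasp_force: 22.8
```

arm_command(
  series=[
    [[0,-1,1],[0,0,0],30],
    [[0,0,0],[0,0,0],30],
    [[0,0,0],[0,0,0],30],
    [[0,0,0],[0,0,0],44],
    [[0,0,0],[0,0,0],47],
    [[0,0,0],[0,0,0],50],
    [[0,0,0],[0,0,0],53],
    [[0,0,0],[0,0,0],56],
  ],
)

```text
clock: 24.7
eef_pos: [0.5714, -0.2396, 0.073]
tcp_rot: [-0.0, -0.072, 0.997, 0.0]
wrist_force: [0.3, -0.1, 0.5]
opening: 0.653
grasp_force: 0.0
```

arm_command(
  series=[
    [[0,0,0],[0,0,0],56],
    [[0,0,-8],[0,0,0],56],
    [[0,0,-15],[0,0,0],56],
    [[0,0,-25],[0,0,0],56],
    [[0,0,-30],[0,0,0],56],
    [[0,30,0],[0,0,0],56],
    [[0,38,0],[0,0,0],56],
    [[0,38,0],[0,0,0],56],
  ],
)

```text
clock: 25.37
eef_pos: [0.5567, -0.1347, 0.1526]
tcp_rot: [0.001, -0.071, 0.998, -0.0]
wrist_force: [1.0, 1.4, -0.1]
opening: 0.657
grasp_force: 0.0
```

arm_command(
  series=[
    [[-5,40,0],[0,0,0],56],
    [[-5,40,0],[0,0,0],56],
    [[-5,40,0],[0,0,0],56],
    [[-5,40,0],[0,0,0],56],
    [[-5,40,0],[0,0,0],56],
    [[-5,40,0],[0,0,0],56],
    [[-5,40,0],[0,0,0],56],
    [[0,0,0],[0,0,0],56],
  ],
)

```text
clock: 26.03
eef_pos: [0.5514, 0.1533, 0.1523]
tcp_rot: [0.001, -0.073, 0.997, 0.001]
wrist_force: [0.7, 0.2, 0.4]
opening: 0.655
grasp_force: 0.0
```

```bash
python3 - <<'E'
from h import *
eggk()
to([.582,.258,.12],98.1)
E
```

```text
egg in keeper [[ 0.5712 -0.2383  0.062 ]] top z 0.0896 103.0
egg in keeper [[ 0.5818 -0.3114  0.062 ]] top z 0.09 100.5
t 26.08 p [0.5512 0.1505 0.152 ] turn [0.001 0.001 0.006] shift before/after turn [-46.2 101.7  32.1] [-45.6 102.1  32. ]
```

Two eggs are seated and upright. Now the last one at (0.582,0.258).

arm_command(
  series=[
    [[-15,34,0],[0,0,0],56],
    [[-15,34,0],[0,0,0],56],
    [[-15,34,0],[0,0,0],56],
    [[0,0,10],[0,0,0],56],
    [[0,0,12],[0,0,0],56],
    [[0,0,10],[0,0,0],56],
    [[0,0,0],[0,0,0],56],
    [[0,0,0],[0,0,0],56],
  ],
)

```text
clock: 26.75
eef_pos: [0.5804, 0.2526, 0.1182]
tcp_rot: [-0.001, -0.071, 0.997, -0.001]
wrist_force: [0.2, 0.3, 1.0]
opening: 0.658
grasp_force: 0.0
```

```bash
python3 - <<'E'
from h import *
to([.582,.258,.0625],98.1)
E
```

```text
t 26.75 p [0.5804 0.2526 0.1182] turn [-0.001 -0.003  0.   ] shift before/after turn [-2.5  5.2 55.7] [-2.4  5.1 55.7]
```

arm_command(
  series=[
    [[-1,5,0],[0,0,0],56],
    [[0,0,10],[0,0,0],56],
    [[0,0,14],[0,0,0],56],
    [[0,0,14],[0,0,0],56],
    [[0,0,10],[0,0,0],56],
    [[0,0,5],[0,0,0],56],
    [[0,0,3],[0,0,0],56],
    [[0,0,0],[0,0,0],56],
  ],
)

```text
clock: 27.42
eef_pos: [0.5811, 0.2593, 0.0622]
tcp_rot: [-0.001, -0.072, 0.997, -0.0]
wrist_force: [-0.1, -0.3, 0.7]
opening: 0.652
grasp_force: 0.0
```

arm_command(
  series=[
    [[0,0,0],[0,0,0],48],
    [[0,0,0],[0,0,0],44],
    [[0,0,0],[0,0,0],40],
    [[0,0,0],[0,0,0],36],
    [[0,0,0],[0,0,0],30],
    [[0,0,0],[0,0,0],30],
    [[0,0,0],[0,0,0],30],
    [[0,0,0],[0,0,0],30],
  ],
)

```text
clock: 28.08
eef_pos: [0.582, 0.2588, 0.0641]
tcp_rot: [0.0, -0.072, 0.997, -0.0]
wrist_force: [1.2, -5.2, 1.6]
opening: 0.499
grasp_force: 22.1
```

arm_command(
  series=[
    [[0,0,-10],[0,0,0],30],
    [[0,0,-20],[0,0,0],30],
    [[0,0,-30],[0,0,0],30],
    [[0,0,-30],[0,0,0],30],
    [[0,0,0],[0,0,0],30],
    [[0,0,0],[0,0,0],30],
    [[0,0,0],[0,0,0],30],
    [[0,0,0],[0,0,0],30],
  ],
)

```text
clock: 28.75
eef_pos: [0.5808, 0.2593, 0.1525]
tcp_rot: [-0.001, -0.072, 0.997, -0.0]
wrist_force: [-0.2, 0.2, -1.1]
opening: 0.492
grasp_force: 22.6
```

```bash
python3 - <<'E'
from h import *
to([.5607,-.1660,.074],98.1)
E
```

```text
t 28.75 p [0.5808 0.2593 0.1525] turn [-0.    -0.001  0.002] shift before/after turn [  80.5 -418.1   78.8] [  79.8 -418.2   78.5]
```

arm_command(
  series=[
    [[4,-20,0],[0,0,0],30],
    [[6,-35,0],[0,0,0],30],
    [[7,-38,0],[0,0,0],30],
    [[7,-38,0],[0,0,0],30],
    [[7,-38,0],[0,0,0],30],
    [[7,-38,0],[0,0,0],30],
    [[7,-38,0],[0,0,0],30],
    [[7,-38,0],[0,0,0],30],
  ],
)

```text
clock: 29.42
eef_pos: [0.5693, -0.0297, 0.1521]
tcp_rot: [-0.001, -0.072, 0.997, 0.0]
wrist_force: [0.9, 0.1, -0.1]
opening: 0.491
grasp_force: 22.6
```

arm_command(
  series=[
    [[7,-38,0],[0,0,0],30],
    [[7,-38,0],[0,0,0],30],
    [[7,-38,0],[0,0,0],30],
    [[5,-17,0],[0,0,0],30],
    [[2,-4,10],[0,0,0],30],
    [[0,0,20],[0,0,0],30],
    [[0,0,20],[0,0,0],30],
    [[0,0,0],[0,0,0],30],
  ],
)

```text
clock: 30.08
eef_pos: [0.5588, -0.1642, 0.0986]
tcp_rot: [-0.004, -0.071, 0.997, 0.001]
wrist_force: [-1.0, -0.2, -0.9]
opening: 0.497
grasp_force: 22.7
```

arm_command(
  series=[
    [[0,0,10],[0,0,0],30],
    [[0,0,6],[0,0,0],30],
    [[0,0,0],[0,0,0],30],
    [[0,0,0],[0,0,0],30],
    [[0,0,0],[0,0,0],30],
    [[0,0,0],[0,0,0],30],
    [[0,0,0],[0,0,0],30],
    [[0,0,0],[0,0,0],30],
  ],
)

```text
clock: 30.75
eef_pos: [0.5622, -0.1657, 0.0877]
tcp_rot: [0.0, -0.072, 0.997, -0.0]
wrist_force: [0.5, -0.6, 0.2]
opening: 0.495
grasp_force: 22.7
```

```bash
python3 - <<'E'
from h import *
to([.5607,-.1660,.0740],98.1)
E
```

```text
t 30.75 p [ 0.5622 -0.1657  0.0877] turn [-0.     0.001  0.002] shift before/after turn [ 1.6 -0.1 13.7] [ 1.6 -0.1 13.7]
```

arm_command(
  series=[
    [[1,0,4],[0,0,0],30],
    [[0,0,4],[0,0,0],30],
    [[0,-1,2],[0,0,0],30],
    [[0,0,2],[0,0,0],30],
    [[0,0,1],[0,0,0],30],
    [[0,0,0],[0,0,0],30],
    [[0,0,0],[0,0,0],30],
    [[0,0,0],[0,0,0],30],
  ],
)

```text
clock: 31.42
eef_pos: [0.561, -0.1669, 0.0743]
tcp_rot: [-0.0, -0.072, 0.997, -0.0]
wrist_force: [-2.5, -0.5, 2.2]
opening: 0.497
grasp_force: 22.9
```

Light contact with the pocket; I ease it in, release and retreat.

arm_command(
  series=[
    [[1,0,1],[0,0,0],30],
    [[0,0,0],[0,0,0],30],
    [[0,0,0],[0,0,0],30],
    [[0,0,0],[0,0,0],44],
    [[0,0,0],[0,0,0],47],
    [[0,0,0],[0,0,0],50],
    [[0,0,0],[0,0,0],53],
    [[0,0,0],[0,0,0],56],
  ],
)

```text
clock: 32.08
eef_pos: [0.5601, -0.1668, 0.0731]
tcp_rot: [-0.0, -0.072, 0.997, 0.0]
wrist_force: [0.2, 1.0, 0.3]
opening: 0.659
grasp_force: 0.0
```

arm_command(
  series=[
    [[0,0,0],[0,0,0],56],
    [[0,0,-8],[0,0,0],56],
    [[0,0,-15],[0,0,0],56],
    [[0,0,-25],[0,0,0],56],
    [[0,0,-35],[0,0,0],56],
    [[0,30,-20],[0,0,0],56],
    [[0,38,0],[0,0,0],56],
    [[0,38,0],[0,0,0],56],
  ],
)

```text
clock: 32.75
eef_pos: [0.5459, -0.0616, 0.1787]
tcp_rot: [0.002, -0.07, 0.998, -0.0]
wrist_force: [-0.1, 0.9, -0.4]
opening: 0.656
grasp_force: 0.0
```

arm_command(
  series=[
    [[0,38,0],[0,0,0],56],
    [[0,38,0],[0,0,0],56],
    [[0,38,0],[0,0,0],56],
    [[0,38,0],[0,0,0],56],
    [[0,38,0],[0,0,0],56],
    [[0,38,0],[0,0,0],56],
    [[0,0,0],[0,0,0],56],
    [[0,0,0],[0,0,0],56],
  ],
)

```text
clock: 33.42
eef_pos: [0.5122, 0.1656, 0.1768]
tcp_rot: [0.0, -0.073, 0.997, 0.0]
wrist_force: [0.1, -1.7, -0.6]
opening: 0.655
grasp_force: 0.0
```

```bash
python3 - <<'E'
from h import *
im=eggk(); B=cv2.resize(im['pixels'][150:250,225:375,::-1],(600,400))
im=shot('scene'); A=cv2.resize(im['pixels'][90:280,90:410,::-1],(600,356))
cv2.imwrite('pics/g7.png',cv2.resize(np.vstack([A,B[:240]]),(600,596)))
lid()
E
```

```text
egg in keeper [[ 0.5616 -0.1657  0.062 ]] top z 0.0905 108.5
egg in keeper [[ 0.5712 -0.2383  0.062 ]] top z 0.0914 102.0
egg in keeper [[ 0.5818 -0.3114  0.062 ]] top z 0.0905 100.5
t 33.5167 tip rel hinge 0.05903700733326424 0.10560129936012015 r 0.12098348094435706 ang 2.0805654879153823 [0.32861505 0.53053418 0.42114863] 0.0
x 0.01 n 20 z 0.077; x 0.03 n 159 z 0.150; x 0.05 n 403 z 0.147; x 0.07 n 412 z 0.142;
```

View pics/g7.png

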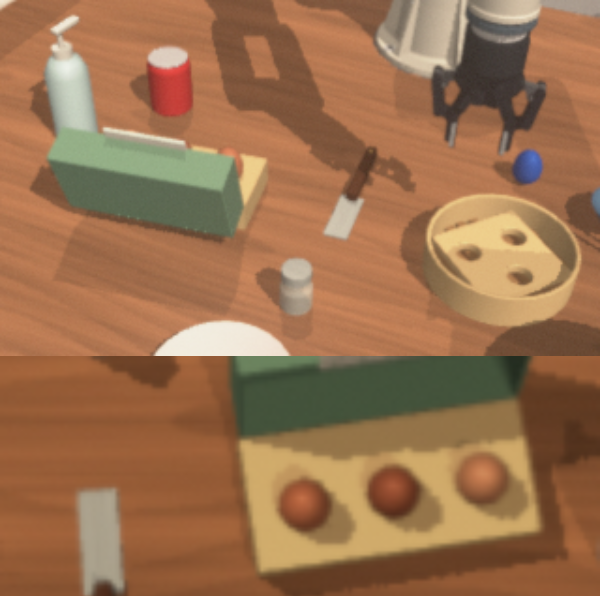

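The picture shows the lid open with its tab at (145,143), and eggs standing in all three pockets at (303,503), (393,490) and (482,477). The steamer is empty, the turner lies flat at (350,195), and the bystanders are unmoved. I hand in.

```bash
python3 -c "
from cell import arm
print(arm.sign_off())"
```

```text
the job is handed in; nothing more can be done
None
```

The job is handed in at about 33.5 s on the robot's clock: the turner pried the lid open past upright and lies flat again, and an egg stands in each of the three keeper pockets.

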